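# Put the shopping away by kind

## Robot

A 6-joint arm with a two-finger parallel gripper is mounted at the origin on a cart in front of the work surface, level with it; the furniture and walls round the work are solid. World frame = base frame: x ahead of the robot, y to its left, z up, the work surface at z = 0. Lengths are in m, angles in rad, forces in N, time in s.
With the tool pointing down it reaches from about 0.275 to 0.825 m from the base axis. Payload 5.2 kg.
Tool frame: the origin (TCP) lies where the fingers leave the gripper's body, on its centre line; the fingertips stand env.tip_extent ahead of it and the grasp point (between the pads) lies 65 mm ahead of it (env.tip_extent is the distance from the TCP to the fingertips, in m); z points along the fingers, y is the line along which they close (so a half turn about z gives the same grasp; the last joint's range is limited). The gripper opens to 93 mm and grips with 3 to 60 N. Pads are 15 mm wide; open, the fingers measure 128 mm over their backs; the gripper's body (75 mm by 188 mm) begins 65 mm behind the grasp point.
Start: joints at [0.908, 0.259, 1.535, -0, 1.348, -0.203], TCP at [0.244, 0.493, 0.303] pointing down, gripper open.
Joint ranges: [-3.14, 3.14], [-0.91, 2.08], [0.19, 2.58], [-1.22, 4.36], [0.22, 2.71], [-3.12, 3.12]. Speed limits (rad/s): [2.57, 2.57, 3.14, 3.14, 3.14, 3.14].

## Interface

Orientations are given as a rotation vector (axis times angle).
In Python, from workcell import get_state, capture, workorder, env gives the robot as it stands.
- The arm moves only by the shell command python3 -m crank 'ROWS' [OPENING] [FORCE]. ROWS is JSON, a list of rows, each an object with "translation": the shift along the world's x, y, z in units of 0.03 m (1.0 is 0.03 m), a list of three; "delta_rot": the turn, a rotation vector about the world's x, y, z in units of 45 degrees (1.0 is 45 degrees), a list of three. A call has exactly 10 rows; each row shifts and turns the commanded pose from where the row before left it; what a row does not reach is not made up. A row lasts 1/10 s, in which the tool goes at most 50 mm and 8.59 degrees, less where a joint would pass 70% of its speed; a pose out of reach is approached as far as the arm can. A call with a number of a shift or a turn outside -1 to 1 is refused whole. A call with a gripper value outside its range is refused whole. OPENING is the opening, from -1 (shut) to 1 (fully open), set as the call begins (- or left out, the last holds). The fingers move at their own pace and stop on an object; FORCE is the grip in N (left out, the last holds). Time passes only in rows, so rows that do not move let the fingers close, or fill a call up. It gives the time, the measured TCP pose, the force, the opening and the grip force at its end, in the units of the state.
- get_state(): the state, without advancing time (a new reading comes with each control period).
- capture(name): name is "side" or "top" or "wrist"; returns a dict with "pixels" (420x560x3 uint8, red, green, blue), "K" (3x3 intrinsics, pixels), "pose" (4x4, takes a point from camera to world coordinates). Camera axes: x right, y down, z forward; pixel columns grow to the right and rows downward; lengths in m; the calibration is good to about 2 mm. A picture is of the moment at which its call begins. There is no depth.
- workorder.hand_in(): hands the job in; it is judged then, once.
The state is a dict: "clock": time; "qpos": joint angles; "joint_vel": joint speeds; "tau": joint torques, N m; "eef_pos": TCP position; "eef_rot": TCP orientation; "wrist_force": force on the tool from outside, world axes, zero at the start; "moment": the same for the moment, N m; "finger_gap": finger opening in m; "grip_force": force on a finger pad.
Only numpy, scipy, OpenCV 4.12 (cv2) and the standard library are available. Lean on these libraries where they do the work, as an engineer would, in place of code of your own. Each camera call takes 0.05 s, during which the arm holds its last target. There are 200 camera calls.

## Task

Put the shopping away: stand the yellow-capped and the white-capped spice jar upright in the two empty bays of the wooden spice caddy, stand the tall tin upright in the empty bay of the white tin tray, and lay the lemon and the garlic in the slatted produce crate, one in each bay, whichever way round. Set each thing down rather than dropping it, and leave the jar already in the caddy and the flat tin already in the tray standing in their bays.

Things in the scene. Friction and masses are not known exactly. Their poses are not given: they have to be found in the camera images.
- jar_yellow_center (a point): spice jar with a yellow cap, loose, standing on the open worktop between the three containers and the yellow chopping board: round, 43 mm across, 100 mm tall, about 0.11 kg; the point is its centre, 50 mm above its underside, z axis up along the jar
- jar_white_center (a point): spice jar with a white cap and a green label, loose, standing on the open worktop between the three containers and the yellow chopping board: round, 42 mm across, 100 mm tall, about 0.11 kg; the point is its centre, 50 mm above its underside, z axis up along the jar
- tin_center (a point): tall food tin, red, white and blue, loose, standing on the open worktop between the three containers and the yellow chopping board: round, 57 mm across, 72 mm tall, about 0.18 kg; the point is its centre, 36 mm above its underside, z axis up along the tin
- lemon_center (a point): yellow lemon, loose, lying on the open worktop between the three containers and the yellow chopping board: 72 mm long along its x axis, 55 mm wide along its y axis, 56 mm high; the point is its centre, 28 mm above its underside; at the start the long axis points within 0.6 rad of world x; grip it across the 55 mm width
- garlic_center (a point): pale garlic bulb, loose, lying on the open worktop between the three containers and the yellow chopping board: about 48 x 50 mm, 51 mm high, pointed at the top, widest in its lower half, about 25 g; the point is its centre, about 25 mm above its underside; grip it at or a little below the centre
- spice_caddy: light wooden spice caddy, fixed: 200 mm along its x axis (which points away from the robot, within 0.14 rad), 70 mm along y, walls 50 mm high; three square bays of 60 x 60 mm in a row, centred at x = -65, 0 and +65 mm on its y = 0 line, walls and dividers 5 mm thick (dividers 38 mm high), bay floor 6 mm above the origin; the bay at x = +65 (farthest from the robot) already holds a jar, the other two are empty; origin at the centre of the underside
- tin_tray: white sheet-steel tin tray with a steel rim, fixed: 200 mm along its x axis (which points away from the robot, within 0.14 rad), 105 mm along y, walls 31 mm high; two bays of 94 mm (x) by 97 mm (y) centred at x = -49 and x = +49 mm on its y = 0 line, divider 18 mm high, bay floor 4 mm above the origin; the far bay (x = +49) already holds the flat tin, the near one (x = -49) is empty; origin at the centre of the underside
- produce_crate: brown slatted wooden produce crate with dark corner posts, fixed: 214 mm along its x axis (which points away from the robot, within 0.14 rad), 120 mm along y, sides 42 mm high; two empty bays, 97 mm along x and 108 mm along y inside, centred at x = -52 and x = +52 mm on its y = 0 line (a 10 mm square post stands in each outer corner), divider 37 mm high, bay floor 6 mm above the origin; origin at the centre of the underside
- jar_stored_center (a point): spice jar with a white cap, already standing in the far bay of the spice caddy, loose, to be left there: round, 47 mm across, 98 mm tall; the point is its centre, 49 mm above its underside. (Over the back of the worktop, from x = 0.58 m on, wall cabinets hang 0.5 m above the surface: carry things low and no farther out than need be)
- tuna_center (a point): flat food tin, turquoise, already standing in the far bay of the tin tray, loose, to be left there: round, 86 mm across, 40 mm tall; the point is its centre, 20 mm above its underside
Mind the look-alikes: they are no part of the job. What is shaped like the part that bears jar_white_center but orange is not meant.

How it is judged:
At the end, for the whole second after the job is handed in: Both jars upright in the empty caddy bays (12 mm, on the floor to 8 mm, 0.12 rad), tall tin upright in the near tray bay (24 mm), lemon and garlic on the crate floor, one per bay (15 mm clear of the divider's middle); stored jar and flat tin upright in their bays; all at rest, none dropped (y of jar_yellow_center in the frame of spice_caddy between -0.012 and 0.012 m and z of jar_yellow_center in the frame of spice_caddy between 0.048 and 0.064 m and angle between each of jar_yellow_center, jar_white_center, tin_center, jar_stored_center, tuna_center's own z axis and vertical below 0.12 rad and (x of jar_yellow_center in the frame of spice_caddy between -0.012 and 0.012 m or x of jar_yellow_center in the frame of spice_caddy between -0.077 and -0.053 m) and y of jar_white_center in the frame of spice_caddy between -0.012 and 0.012 m and z of jar_white_center in the frame of spice_caddy between 0.048 and 0.064 m and (x of jar_white_center in the frame of spice_caddy between -0.012 and 0.012 m or x of jar_white_center in the frame of spice_caddy between -0.077 and -0.053 m) and x of tin_center in the frame of tin_tray between -0.073 and -0.025 m and y of tin_center in the frame of tin_tray between -0.024 and 0.024 m and z of tin_center in the frame of tin_tray between 0.032 and 0.048 m and x of lemon_center in the frame of produce_crate between -0.095 and 0.095 m and y of lemon_center in the frame of produce_crate between -0.045 and 0.045 m and z of lemon_center in the frame of produce_crate between 0.018 and 0.052 m and x of garlic_center in the frame of produce_crate between -0.095 and 0.095 m and y of garlic_center in the frame of produce_crate between -0.045 and 0.045 m and z of garlic_center in the frame of produce_crate between 0.018 and 0.052 m and ((x of lemon_center in the frame of produce_crate above 0.015 m and x of garlic_center in the frame of produce_crate below -0.015 m) or (x of lemon_center in the frame of produce_crate below -0.015 m and x of garlic_center in the frame of produce_crate above 0.015 m)) and x of jar_stored_center in the frame of spice_caddy between 0.053 and 0.077 m and z of jar_stored_center in the frame of spice_caddy between 0.045 and 0.063 m and x of tuna_center in the frame of tin_tray between 0.035 and 0.063 m and z of tuna_center in the frame of tin_tray between 0.016 and 0.032 m and linear speed of each of jar_yellow, jar_white, tin, lemon, garlic, jar_stored, tuna below 0.02 m/s and angular speed of each of jar_yellow, jar_white, tin, lemon, garlic, jar_stored, tuna below 0.3 rad/s); the robot touches nothing.
It fails at once if one of the five things is dropped (falls free faster than 0.8 m/s, that is more than about 3 cm) ((linear speed of jar_yellow above 0.8 m/s and contact force between the fingers and jar_yellow below 0.05 N and contact force between jar_yellow and anything else below 0.05 N) or (linear speed of jar_white above 0.8 m/s and contact force between the fingers and jar_white below 0.05 N and contact force between jar_white and anything else below 0.05 N) or (linear speed of tin above 0.8 m/s and contact force between the fingers and tin below 0.05 N and contact force between tin and anything else below 0.05 N) or (linear speed of lemon above 0.8 m/s and contact force between the fingers and lemon below 0.05 N and contact force between lemon and anything else below 0.05 N) or (linear speed of garlic above 0.8 m/s and contact force between the fingers and garlic below 0.05 N and contact force between garlic and anything else below 0.05 N)).
It fails at once if the jar stored in the caddy is knocked over or lifted out (angle between jar_stored_center's own z axis and vertical above 0.4 rad or distance of jar_stored_center from where it was at the start of the episode above 0.035 m).
It fails at once if the flat tin stored in the tray is tipped or lifted out (angle between tuna_center's own z axis and vertical above 0.4 rad or distance of tuna_center from where it was at the start of the episode above 0.035 m).
It also fails if it takes over 128 s, if anything falls off the work surface, if the arm or the gripper's body presses on something with over 40 N, if the wrist force passes 120 N, or if a joint passes its speed limit or range.

## Working session

There is one attempt and no reset: what is moved stays moved. The work goes in short steps, Python scripts to look and compute and a shell command to move; the robot and the scene stay as the last step left them, time stands still between calls to the robot, and variables do not carry over. Pictures are saved under pics/ and viewed, at most 14 in all, crops included, and the job is handed in when it is done.

```bash
mkdir -p pics; ls
cat > h.py <<'E'
import numpy as np,cv2
from workcell import get_state,capture,workorder,env
def ray(c,u,v,z):
    d=c['pose'][:3,:3]@np.linalg.inv(c['K'])@np.array([u,v,1.]);o=c['pose'][:3,3]
    return o+d*(z-o[2])/d[2]
def proj(c,p):
    T=np.linalg.inv(c['pose']);q=c['K']@(T[:3,:3]@np.asarray(p,float)+T[:3,3]);return q[:2]/q[2]
def save(c,n): cv2.imwrite('pics/'+n,cv2.cvtColor(c['pixels'],cv2.COLOR_RGB2BGR))
E
python3 - <<'E'
from h import *
for n in('top','side'):
    c=capture(n);save(c,n+'0.png');print(n,c['K'].round(1).tolist(),c['pose'].round(3).tolist())
    np.savez(n+'0.npz',**c)
s=get_state();print(s,env.tip_extent)
E
```

```text
pics
top [[452.7, 0.0, 288.2], [0.0, 452.7, 212.3], [0.0, 0.0, 1.0]] [[0.027, -0.982, 0.188, 0.207], [-1.0, -0.025, 0.012, -0.029], [-0.007, -0.189, -0.982, 1.443], [0.0, 0.0, 0.0, 1.0]]
side [[546.8, 0.0, 263.7], [0.0, 546.8, 217.8], [0.0, 0.0, 1.0]] [[0.927, -0.247, 0.282, 0.114], [-0.375, -0.628, 0.682, -0.92], [0.009, -0.738, -0.675, 0.936], [0.0, 0.0, 0.0, 1.0]]
{'clock': 0.1, 'qpos': array([ 9.08209730e-01,  2.59250096e-01,  1.53594587e+00, -3.03616644e-05,
        1.34799523e+00, -2.02818624e-01]), 'joint_vel': array([ 0.00102572, -0.00215585, -0.0011811 ,  0.00011382,  0.00093689,
        0.00025758]), 'tau': array([ 1.62394812e-03, -4.38205254e+01, -2.84644425e+01,  7.19913002e-02,
        3.62041534e-02, -5.53505231e-05]), 'eef_pos': array([0.24383452, 0.49260771, 0.30202265]), 'eef_rot': array([-7.15700536e-01, -3.05832135e+00,  2.29859474e-03]), 'wrist_force': array([-0.59499757,  0.17821334,  0.47379177]), 'moment': array([-0.0225102 , -0.02712638, -0.02014637]), 'grip_force': 0.0, 'finger_gap': 0.09314837780346748} 0.0841
```

View pics/top0.png

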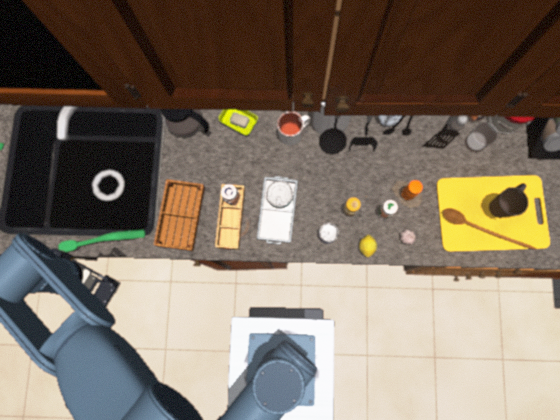

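View pics/side0.png

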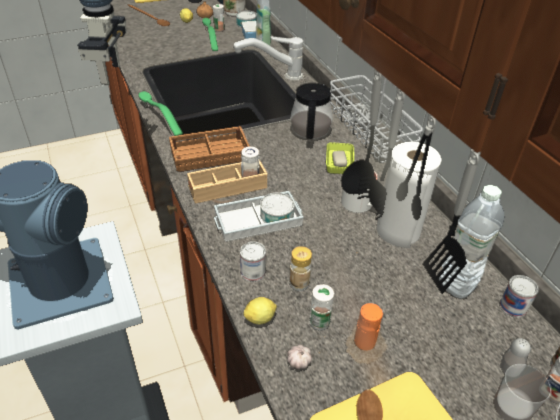

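Top view: crate about (180,215), caddy (230,216), tray (278,209), tin (328,233), yellow jar (352,206), white jar (390,208), orange look-alike (413,190), lemon (368,246), garlic (408,237). The side view shows the same layout.

Run:
```python
from h import *
c=dict(np.load('top0.npz'));s=dict(np.load('side0.npz'))
for n,u,v,z in [('tin',328,232,.072),('yj',352.5,205,.1),('wj',390,208,.1),('or',414,187,.1),('lem',368.5,246,.028),('gar',408,237,.025),
 ('crate',180,215,.042),('caddy',230,216,.05),('tray',278,209,.031),('stored',230,190,.104),('tuna',280,194,.044)]:
    p=ray(c,u,v,z);print(n,p.round(3),'side px',proj(s,p).round())
im=c['pixels'][165:270,150:430];im=cv2.resize(im,None,fx=2.85,fy=2.85,interpolation=cv2.INTER_CUBIC)
cv2.imwrite('pics/topc.png',im[:,:,::-1])
w=capture('wrist');T=get_state();from scipy.spatial.transform import Rotation as R
M=np.eye(4);M[:3,:3]=R.from_rotvec(T['eef_rot']).as_matrix();M[:3,3]=T['eef_pos']
print((np.linalg.inv(M)@w['pose']).round(3).tolist(),w['K'].tolist());save(w,'w0.png')
print(M.round(3))
```

```text
tin [ 0.412 -0.135  0.072] side px [252. 250.]
yj [ 0.493 -0.206  0.1  ] side px [300. 253.]
wj [ 0.486 -0.319  0.1  ] side px [321. 293.]
or [ 0.553 -0.393  0.1  ] side px [369. 311.]
lem [ 0.378 -0.265  0.028] side px [259. 311.]
gar [ 0.41  -0.39   0.025] side px [299. 355.]
crate [0.459 0.33  0.042] side px [209. 144.]
caddy [0.458 0.171 0.05 ] side px [227. 174.]
tray [0.488 0.022 0.031] side px [258. 211.]
stored [0.529 0.167 0.104] side px [252. 152.]
tuna [0.534 0.016 0.044] side px [276. 204.]
[[0.0, -0.963, -0.27, 0.075], [1.0, -0.0, 0.001, -0.001], [-0.001, -0.27, 0.963, -0.081], [0.0, 0.0, 0.0, 1.0]] [[341.02221176845603, 0.0, 276.3296191833688], [0.0, 341.02221176845603, 213.0755372855227], [0.0, 0.0, 1.0]]
[[-0.896  0.444 -0.001  0.244]
 [ 0.444  0.896 -0.001  0.493]
 [ 0.    -0.001 -1.     0.302]
 [ 0.     0.     0.     1.   ]]
```

View pics/topc.png

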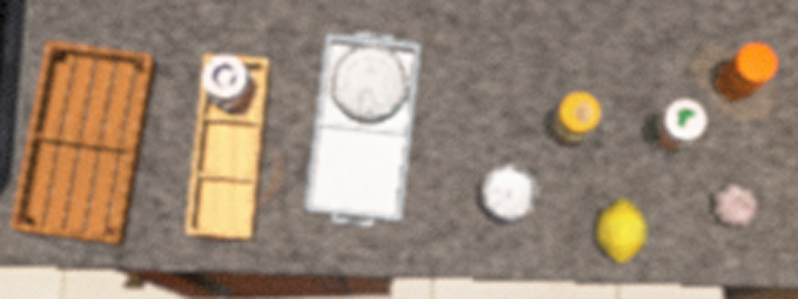

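Crop, in enlarged pixels: crate corners (48,44)/(154,55)/(13,230)/(122,242), caddy corners (203,55)/(268,58)/(187,235)/(252,240), tray corners (328,37)/(420,42)/(305,215)/(402,220). The loose items are all clearly apart. I'll move above the containers for a close wrist look.

```bash
python3 -m crank '[{"translation":[0.5,-1,0],"delta_rot":[0,0,0.0587]},{"translation":[0.5,-1,0],"delta_rot":[0,0,0.0587]},{"translation":[0.5,-1,0],"delta_rot":[0,0,0.0587]},{"translation":[0.5,-1,0],"delta_rot":[0,0,0.0587]},{"translation":[0.5,-1,0],"delta_rot":[0,0,0.0587]},{"translation":[0.5,-1,0],"delta_rot":[0,0,0.0587]},{"translation":[0.5,-1,0],"delta_rot":[0,0,0.0587]},{"translation":[0.5,-1,0],"delta_rot":[0,0,0.0587]},{"translation":[0.5,-1,0],"delta_rot":[0,0,0.0587]},{"translation":[0,0,0],"delta_rot":[0,0,0.0587]}]'
python3 - <<'E'
from h import *
w=capture('wrist');save(w,'w1.png');np.savez('w1.npz',**w)
s=get_state();print(s['eef_pos'],s['eef_rot'],s['qpos'])
for n,p in [('crate',(.459,.33,.042)),('caddy',(.458,.171,.05)),('tray',(.488,.022,.031))]: print(n,proj(w,p))
E
```

```text
clock: 1.15
eef_pos: [0.3805, 0.22, 0.3026]
eef_rot: [0.001, 3.141, -0.002]
wrist_force: [-0.7, -0.6, -0.3]
finger_gap: 0.0931
grip_force: 0.0
[0.37982211 0.22118175 0.30256508] [ 2.64798995e-03 -3.14130800e+00  6.43839244e-04] [ 2.72700240e-01  5.67616818e-02  1.77972181e+00 -3.30300152e-04
  1.30549231e+00 -1.29969534e+00]
crate [378.31349409 264.02613469]
caddy [231.16369425 266.34923363]
tray [103.8072371  283.57487623]
```

View pics/w1.png

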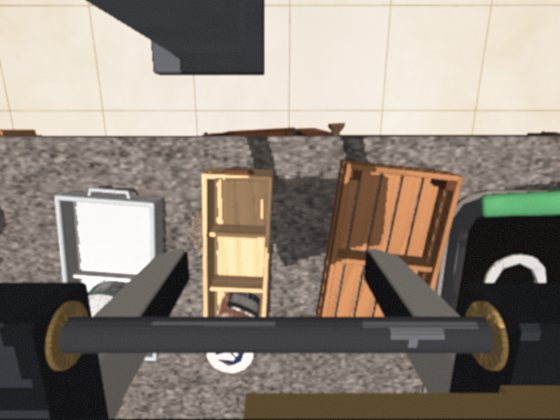

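Wrist view: near rim corners are tray (57,196)/(163,200), caddy (203,172)/(272,170), crate (343,160)/(462,178). Side edges run down to the bar. I'll compute the frames from these and from the top view.

Run:
```python
from h import *
w=dict(np.load('w1.npz'));t=dict(np.load('top0.npz'))
D={'tray':(.031,[(57,196),(163,200)],[(328,37),(420,42),(305,215),(402,220)],.2),
'caddy':(.05,[(203,172),(272,170)],[(203,55),(268,58),(187,235),(252,240)],.2),
'crate':(.042,[(343,160),(462,178)],[(48,44),(154,55),(13,230),(122,242)],.214)}
for n,(z,wc,tc,L) in D.items():
    a=np.array([ray(w,*p,z) for p in wc])[:,:2]; b=np.array([ray(t,p[0]/2.85+150,p[1]/2.85+165,z) for p in tc])[:,:2]
    far=b[:2].mean(0);near=b[2:].mean(0);ax=far-near;yaw=np.arctan2(ax[1],ax[0])
    e=a[0]-a[1];e=e if e[1]>0 else -e;yw=np.arctan2(-e[0],e[1])
    print(n,'top centre',b.mean(0).round(4),'L',np.hypot(*ax).round(3),'yaw',yaw.round(3),'W',np.hypot(*(b[2]-b[3])).round(3),'| wrist W',np.hypot(*e).round(4),'yaw',yw.round(3),
     'near mid',a.mean(0).round(4),'centre',[ (a.mean(0)+L/2*np.array([np.cos(y),np.sin(y)])).round(4).tolist() for y in (yaw,yw)])
for p in [(238,234),(238,289)]: print('caddy div',ray(w,*p,.038).round(4))
for p in [(204,172),(205,310),(272,170),(268,310)]: print('caddy edge',ray(w,*p,.05).round(4))
for p in [(343,160),(319,317)]: print('crate edge',ray(w,*p,.042).round(4))
```

```text
tray top centre [0.4861 0.0228] L 0.204 yaw -0.081 W 0.107 | wrist W 0.1122 yaw -0.039 near mid [0.3877 0.0425] centre [[0.4874, 0.0344], [0.4876, 0.0385]]
caddy top centre [0.4579 0.1711] L 0.203 yaw -0.036 W 0.071 | wrist W 0.068 yaw 0.028 near mid [0.3561 0.1809] centre [[0.456, 0.1774], [0.4561, 0.1838]]
crate top centre [0.4601 0.3311] L 0.212 yaw -0.104 W 0.121 | wrist W 0.1228 yaw -0.149 near mid [0.3555 0.3464] centre [[0.4619, 0.3353], [0.4613, 0.3305]]
caddy div [0.4258 0.178  0.038 ]
caddy div [0.4912 0.1759 0.038 ]
caddy edge [0.3571 0.1479 0.05  ]
caddy edge [0.5105 0.1401 0.05  ]
caddy edge [0.3551 0.2149 0.05  ]
caddy edge [0.5105 0.2098 0.05  ]
crate edge [0.3464 0.2857 0.042 ]
crate edge [0.5244 0.2677 0.042 ]
```

```bash
python3 -m crank '[{"translation":[0.2,-1,0],"delta_rot":[0,0,0]},{"translation":[0.2,-1,0],"delta_rot":[0,0,0]},{"translation":[0.2,-1,0],"delta_rot":[0,0,0]},{"translation":[0.2,-1,0],"delta_rot":[0,0,0]},{"translation":[0.2,-1,0],"delta_rot":[0,0,0]},{"translation":[0,-1,0],"delta_rot":[0,0,0]},{"translation":[0,-1,0],"delta_rot":[0,0,0]},{"translation":[0,-1,0],"delta_rot":[0,0,0]},{"translation":[0,-1,0],"delta_rot":[0,0,0]},{"translation":[0,-1,0],"delta_rot":[0,0,0]}]'
python3 -m crank '[{"translation":[0,-1,0],"delta_rot":[0,0,0]},{"translation":[0,-1,0],"delta_rot":[0,0,0]},{"translation":[0,-1,0],"delta_rot":[0,0,0]},{"translation":[0,-1,0],"delta_rot":[0,0,0]},{"translation":[0,-1,0],"delta_rot":[0,0,0]},{"translation":[0,0,0],"delta_rot":[0,0,0]},{"translation":[0,0,0],"delta_rot":[0,0,0]},{"translation":[0,0,0],"delta_rot":[0,0,0]},{"translation":[0,0,0],"delta_rot":[0,0,0]},{"translation":[0,0,0],"delta_rot":[0,0,0]}]'
python3 - <<'E'
from h import *
w=capture('wrist');save(w,'w2.png');np.savez('w2.npz',**w)
for n,p in [('tin',(.412,-.135,.072)),('yj',(.493,-.206,.1)),('wj',(.486,-.319,.1)),('lem',(.378,-.265,.028)),('gar',(.41,-.39,.025))]: print(n,proj(w,p))
E
```

```text
clock: 2.2
eef_pos: [0.4088, -0.0778, 0.3027]
eef_rot: [0.001, -3.142, -0.0]
wrist_force: [-0.0, -0.4, 0.9]
finger_gap: 0.0926
grip_force: 0.0
clock: 3.2
eef_pos: [0.4092, -0.2262, 0.3029]
eef_rot: [-0.004, 3.141, -0.0]
wrist_force: [0.2, 0.3, 0.1]
finger_gap: 0.0933
grip_force: 0.0
tin [373.4233061  203.52637117]
yj [298.4059599  295.27340575]
wj [176.16205149 288.25367738]
lem [239.56516191 161.25361621]
gar [124.25201212 190.52644601]
```

View pics/w2.png

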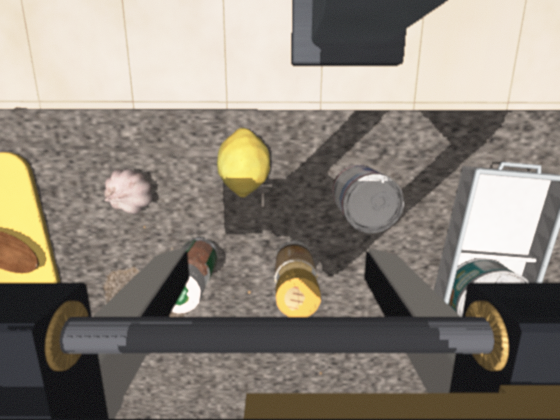

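Wrist view: yellow cap (298,296), white cap (183,294), tin top (372,201), lemon (244,163), garlic (128,191). These are within a few mm of the top-view estimates.

Run:
```python
from h import *
w=dict(np.load('w2.npz'))
for n,u,v,z in [('tin',372,201,.072),('yj',298,296,.1),('wj',183,294,.1),('gar',128,191,.025)]: print(n,ray(w,u,v,z).round(4))
hsv=cv2.cvtColor(w['pixels'],cv2.COLOR_RGB2HSV);m=cv2.inRange(hsv,(20,130,90),(35,255,255));m[:,:210]=0;m[:,280:]=0;m[205:]=0
c=max(cv2.findContours(m,0,1)[0],key=cv2.contourArea)
P=np.array([ray(w,*p[0],.028)[:2] for p in c],np.float32)*1000;print(cv2.minAreaRect(P))
print(get_state()['eef_pos'])
```

```text
tin [ 0.4095 -0.1365  0.072 ]
yj [ 0.4938 -0.2064  0.1   ]
wj [ 0.4919 -0.3131  0.1   ]
gar [ 0.4105 -0.386   0.025 ]
((379.1752624511719, -261.1887512207031), (56.67403030395508, 57.276004791259766), 43.46419906616211)
[ 0.40917018 -0.22632631  0.3029246 ]
```

```bash
python3 -m crank '[{"translation":[0.7,0.16,-0.6],"delta_rot":[0,0,0]},{"translation":[0.7,0.16,-0.6],"delta_rot":[0,0,0]},{"translation":[0.7,0.16,-0.6],"delta_rot":[0,0,0]},{"translation":[0.7,0.16,-0.6],"delta_rot":[0,0,0]},{"translation":[0,0,-0.6],"delta_rot":[0,0,0]},{"translation":[0,0,-0.6],"delta_rot":[0,0,0]},{"translation":[0,0,-0.6],"delta_rot":[0,0,0]},{"translation":[0,0,-0.6],"delta_rot":[0,0,0]},{"translation":[0,0,-0.6],"delta_rot":[0,0,0]},{"translation":[0,0,0],"delta_rot":[0,0,0]}]'
python3 -m crank '[{"translation":[0,0,0],"delta_rot":[0,0,0]},{"translation":[0,0,0],"delta_rot":[0,0,0]},{"translation":[0,0,0],"delta_rot":[0,0,0]},{"translation":[0,0,0],"delta_rot":[0,0,0]},{"translation":[0,0,0],"delta_rot":[0,0,0]},{"translation":[0,0,0],"delta_rot":[0,0,0]},{"translation":[0,0,0],"delta_rot":[0,0,0]},{"translation":[0,0,0],"delta_rot":[0,0,0]},{"translation":[0,0,0],"delta_rot":[0,0,0]},{"translation":[0,0,0],"delta_rot":[0,0,0]}]' -1 15
```

```text
clock: 4.25
eef_pos: [0.4919, -0.2067, 0.1387]
eef_rot: [0.003, -3.138, -0.004]
wrist_force: [-0.6, 0.9, -0.2]
finger_gap: 0.093
grip_force: 0.0
clock: 5.25
eef_pos: [0.4931, -0.2078, 0.1409]
eef_rot: [-0.002, 3.141, 0.0]
wrist_force: [-0.5, 1.4, 2.3]
finger_gap: 0.0433
grip_force: 14.9
```

```bash
python3 -m crank '[{"translation":[0,0,0.7],"delta_rot":[0,0,0]},{"translation":[0,0,1],"delta_rot":[0,0,0]},{"translation":[-0.1,0.5,1],"delta_rot":[0,0,0]},{"translation":[-0.1,1,0.3],"delta_rot":[0,0,0]},{"translation":[-0.1,1,0],"delta_rot":[0,0,0]},{"translation":[-0.1,1,0],"delta_rot":[0,0,0]},{"translation":[-0.1,1,0],"delta_rot":[0,0,0]},{"translation":[-0.1,1,0],"delta_rot":[0,0,0]},{"translation":[-0.1,1,0],"delta_rot":[0,0,0]},{"translation":[-0.1,1,0],"delta_rot":[0,0,0]}]'
python3 -m crank '[{"translation":[-0.1,1,0],"delta_rot":[0,0,0]},{"translation":[-0.1,1,0],"delta_rot":[0,0,0]},{"translation":[-0.1,1,0],"delta_rot":[0,0,0]},{"translation":[-0.1,1,0],"delta_rot":[0,0,0]},{"translation":[0,0.9,0],"delta_rot":[0,0,0]},{"translation":[0,0.35,0],"delta_rot":[0,0,0]},{"translation":[0,0,0],"delta_rot":[0,0,0]},{"translation":[0,0,0],"delta_rot":[0,0,0]},{"translation":[0,0,0],"delta_rot":[0,0,0]},{"translation":[0,0,0],"delta_rot":[0,0,0]}]'
python3 - <<'E'
from h import *
w=capture('wrist');save(w,'w3.png');np.savez('w3.npz',**w)
c,s=np.cos(-.04),np.sin(-.04)
for x,y,z in [(-.1,.035,.05),(-.1,-.035,.05),(-.0325,0,.038),(0.0325,0,.038),(0,0,.006)]: print((x,y,z),proj(w,(.457+c*x-s*y,.175+s*x+c*y,z)))
E
```

```text
clock: 6.25
eef_pos: [0.4686, 0.0182, 0.2305]
eef_rot: [0.002, -3.141, 0.0]
wrist_force: [0.9, -0.6, -1.2]
finger_gap: 0.0431
grip_force: 14.9
clock: 7.25
eef_pos: [0.4572, 0.1736, 0.2307]
eef_rot: [-0.0, -3.141, 0.0]
wrist_force: [-0.2, -0.7, -1.8]
finger_gap: 0.0433
grip_force: 14.9
(-0.1, 0.035, 0.05) [333.15170302  83.67007063]
(-0.1, -0.035, 0.05) [236.1205283   79.53236433]
(-0.0325, 0, 0.038) [280.46850449 172.16564918]
(0.0325, 0, 0.038) [277.20713621 247.36674186]
(0, 0, 0.006) [278.51917457 201.77222205]
```

View pics/w3.png

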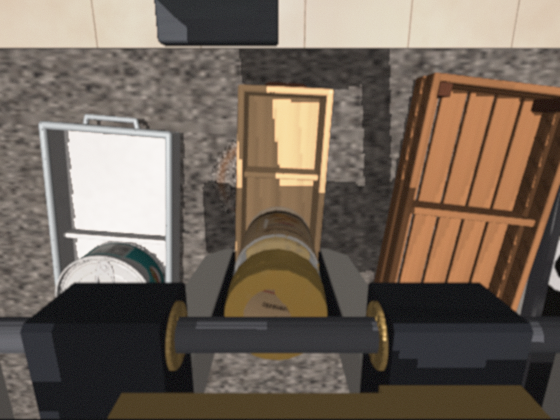

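The jar is held upright above the middle bay. Caddy near corners are (239,88)/(331,90) and the first divider is at (280,177), so the caddy lies about 4–5 mm farther in x than I had. Tray near corners are (40,124)/(180,133), and its divider spans (67,235)–(165,238). Crate near-left corner is (428,76), and its divider spans (413,210)–(535,222).

Run:
```python
from h import *
w=dict(np.load('w3.npz'))
for n,u,v,z in [('cad nl',239,88,.05),('cad nr',331,90,.05),('cad le',236,245,.05),('cad re',321,245,.05),('div l',243,176,.038),('div r',318,177,.038),
 ('tray nl',40,124,.031),('tray nr',180,133,.031),('tray div l',67,235,.018),('tray div r',165,238,.018),
 ('tray le',52,270,.031),('tray re',176,270,.031),('crate nl',428,76,.042),('crate div l',413,210,.037),('crate div r',535,222,.037),('crate le',380,270,.042)]: print(n,ray(w,u,v,z).round(4))
```

```text
cad nl [0.3614 0.1459 0.05  ]
cad nr [0.3628 0.2126 0.05  ]
cad le [0.4827 0.1399 0.05  ]
cad re [0.4827 0.2096 0.05  ]
div l [0.4276 0.1459 0.038 ]
div r [0.4285 0.2068 0.038 ]
tray nl [ 0.387  -0.0155  0.031 ]
tray nr [0.394  0.0956 0.031 ]
tray div l [ 0.4852 -0.018   0.018 ]
tray div r [0.4881 0.0711 0.018 ]
tray le [ 0.5139 -0.0285  0.031 ]
tray re [0.5139 0.0828 0.031 ]
crate nl [0.3524 0.2852 0.042 ]
crate div l [0.4565 0.2873 0.037 ]
crate div r [0.4671 0.3915 0.037 ]
crate le [0.5088 0.2625 0.042 ]
```

```bash
python3 -m crank '[{"translation":[0.11,0.06,0],"delta_rot":[0,0,0]},{"translation":[0,0,-0.5],"delta_rot":[0,0,0]},{"translation":[0,0,-0.5],"delta_rot":[0,0,0]},{"translation":[0,0,-0.5],"delta_rot":[0,0,0]},{"translation":[0,0,-0.5],"delta_rot":[0,0,0]},{"translation":[0,0,-0.4],"delta_rot":[0,0,0]},{"translation":[0,0,-0.2],"delta_rot":[0,0,0]},{"translation":[0,0,-0.1],"delta_rot":[0,0,0]},{"translation":[0,0,-0.06],"delta_rot":[0,0,0]},{"translation":[0,0,0],"delta_rot":[0,0,0]}]'
```

```text
clock: 8.3
eef_pos: [0.4606, 0.1764, 0.1482]
eef_rot: [-0.002, 3.141, 0.0]
wrist_force: [-0.2, -0.2, -2.0]
finger_gap: 0.0429
grip_force: 14.9
```

```bash
python3 -m crank '[{"translation":[0,0,-0.04],"delta_rot":[0,0,0]},{"translation":[0,0,0],"delta_rot":[0,0,0]},{"translation":[0,0,0],"delta_rot":[0,0,0]},{"translation":[0,0,0],"delta_rot":[0,0,0]},{"translation":[0,0,0],"delta_rot":[0,0,0]},{"translation":[0,0,0],"delta_rot":[0,0,0]},{"translation":[0,0,0],"delta_rot":[0,0,0]},{"translation":[0,0,0],"delta_rot":[0,0,0]},{"translation":[0,0,0],"delta_rot":[0,0,0]},{"translation":[0,0,0],"delta_rot":[0,0,0]}]' 0.4
python3 -m crank '[{"translation":[0,0,0.5],"delta_rot":[0,0,0]},{"translation":[0,0,1],"delta_rot":[0,0,0]},{"translation":[0,0,1],"delta_rot":[0,0,0]},{"translation":[0.1,-0.8,0.2],"delta_rot":[0,0,0]},{"translation":[0.1,-1,0],"delta_rot":[0,0,0]},{"translation":[0.1,-1,0],"delta_rot":[0,0,0]},{"translation":[0.1,-1,0],"delta_rot":[0,0,0]},{"translation":[0.1,-1,0],"delta_rot":[0,0,0]},{"translation":[0.1,-1,0],"delta_rot":[0,0,0]},{"translation":[0.1,-1,0],"delta_rot":[0,0,0]}]' 1
python3 -m crank '[{"translation":[0.1,-1,0],"delta_rot":[0,0,0]},{"translation":[0.1,-1,0],"delta_rot":[0,0,0]},{"translation":[0.1,-1,0],"delta_rot":[0,0,0]},{"translation":[0,-1,0],"delta_rot":[0,0,0]},{"translation":[0,-1,0],"delta_rot":[0,0,0]},{"translation":[0,-1,0],"delta_rot":[0,0,0]},{"translation":[0,-1,0],"delta_rot":[0,0,0]},{"translation":[0,-1,0],"delta_rot":[0,0,0]},{"translation":[0,-1,0],"delta_rot":[0,0,0]},{"translation":[0,-0.5,0],"delta_rot":[0,0,0]}]'
```

```text
clock: 9.3
eef_pos: [0.4604, 0.1764, 0.1467]
eef_rot: [0.002, -3.142, 0.0]
wrist_force: [0.7, -0.2, -0.4]
finger_gap: 0.0649
grip_force: 0.0
clock: 10.3
eef_pos: [0.4813, -0.0288, 0.2278]
eef_rot: [-0.002, 3.141, -0.0]
wrist_force: [0.1, 0.6, 0.7]
finger_gap: 0.0931
grip_force: 0.0
clock: 11.3
eef_pos: [0.4902, -0.3149, 0.2276]
eef_rot: [0.001, 3.141, -0.001]
wrist_force: [0.4, 0.7, -1.0]
finger_gap: 0.0929
grip_force: 0.0
```

```bash
python3 -m crank '[{"translation":[0.05,0,-0.3],"delta_rot":[0,0,0]},{"translation":[0,0,-0.6],"delta_rot":[0,0,0]},{"translation":[0,0,-0.6],"delta_rot":[0,0,0]},{"translation":[0,0,-0.6],"delta_rot":[0,0,0]},{"translation":[0,0,-0.6],"delta_rot":[0,0,0]},{"translation":[0,0,-0.2],"delta_rot":[0,0,0]},{"translation":[0,0,0],"delta_rot":[0,0,0]},{"translation":[0,0,0],"delta_rot":[0,0,0]},{"translation":[0,0,0],"delta_rot":[0,0,0]},{"translation":[0,0,0],"delta_rot":[0,0,0]}]'
python3 -m crank '[{"translation":[0,0,0],"delta_rot":[0,0,0]},{"translation":[0,0,0],"delta_rot":[0,0,0]},{"translation":[0,0,0],"delta_rot":[0,0,0]},{"translation":[0,0,0],"delta_rot":[0,0,0]},{"translation":[0,0,0],"delta_rot":[0,0,0]},{"translation":[0,0,0],"delta_rot":[0,0,0]},{"translation":[0,0,0],"delta_rot":[0,0,0]},{"translation":[0,0,0],"delta_rot":[0,0,0]},{"translation":[0,0,0],"delta_rot":[0,0,0]},{"translation":[0,0,0],"delta_rot":[0,0,0]}]' -1 15
```

```text
clock: 12.3
eef_pos: [0.4922, -0.3128, 0.1417]
eef_rot: [-0.002, 3.14, -0.002]
wrist_force: [0.4, 0.3, -0.3]
finger_gap: 0.0929
grip_force: 0.0
clock: 13.3
eef_pos: [0.4919, -0.3128, 0.1409]
eef_rot: [-0.002, 3.141, -0.001]
wrist_force: [0.3, -1.1, 0.3]
finger_gap: 0.0429
grip_force: 14.8
```

```bash
python3 -m crank '[{"translation":[0,0,0.7],"delta_rot":[0,0,0]},{"translation":[0,0,1],"delta_rot":[0,0,0]},{"translation":[-0.4,0.5,1],"delta_rot":[0,0,0]},{"translation":[-0.4,1,0.3],"delta_rot":[0,0,0]},{"translation":[-0.4,1,0],"delta_rot":[0,0,0]},{"translation":[-0.4,1,0],"delta_rot":[0,0,0]},{"translation":[-0.4,1,0],"delta_rot":[0,0,0]},{"translation":[-0.4,1,0],"delta_rot":[0,0,0]},{"translation":[-0.4,1,0],"delta_rot":[0,0,0]},{"translation":[-0.4,1,0],"delta_rot":[0,0,0]}]'
python3 -m crank '[{"translation":[0,1,0],"delta_rot":[0,0,0]},{"translation":[0,1,0],"delta_rot":[0,0,0]},{"translation":[0,1,0],"delta_rot":[0,0,0]},{"translation":[0,1,0],"delta_rot":[0,0,0]},{"translation":[0,1,0],"delta_rot":[0,0,0]},{"translation":[0,1,0],"delta_rot":[0,0,0]},{"translation":[0,1,0],"delta_rot":[0,0,0]},{"translation":[0,1,0],"delta_rot":[0,0,0]},{"translation":[0,0.86,0],"delta_rot":[0,0,0]},{"translation":[0,0,0],"delta_rot":[0,0,0]}]'
```

```text
clock: 14.3
eef_pos: [0.3948, -0.0861, 0.2304]
eef_rot: [0.002, -3.141, -0.001]
wrist_force: [0.5, -0.1, -1.4]
finger_gap: 0.0424
grip_force: 15.0
clock: 15.3
eef_pos: [0.3951, 0.1806, 0.2305]
eef_rot: [0.007, -3.141, -0.002]
wrist_force: [0.1, -0.2, -0.8]
finger_gap: 0.0424
grip_force: 15.0
```

```bash
python3 -m crank '[{"translation":[0,0,0],"delta_rot":[0,0,0]},{"translation":[0,0,-0.5],"delta_rot":[0,0,0]},{"translation":[0,0,-0.5],"delta_rot":[0,0,0]},{"translation":[0,0,-0.5],"delta_rot":[0,0,0]},{"translation":[0,0,-0.5],"delta_rot":[0,0,0]},{"translation":[0,0,-0.4],"delta_rot":[0,0,0]},{"translation":[0,0,-0.2],"delta_rot":[0,0,0]},{"translation":[0,0,-0.1],"delta_rot":[0,0,0]},{"translation":[0,0,-0.05],"delta_rot":[0,0,0]},{"translation":[0,0,0],"delta_rot":[0,0,0]}]'
python3 -m crank '[{"translation":[0,0,-0.03],"delta_rot":[0,0,0]},{"translation":[0,0,0],"delta_rot":[0,0,0]},{"translation":[0,0,0],"delta_rot":[0,0,0]},{"translation":[0,0,0],"delta_rot":[0,0,0]},{"translation":[0,0,0],"delta_rot":[0,0,0]},{"translation":[0,0,0],"delta_rot":[0,0,0]},{"translation":[0,0,0],"delta_rot":[0,0,0]},{"translation":[0,0,0],"delta_rot":[0,0,0]},{"translation":[0,0,0],"delta_rot":[0,0,0]},{"translation":[0,0,0],"delta_rot":[0,0,0]}]'
```

```text
clock: 16.3
eef_pos: [0.3961, 0.178, 0.1485]
eef_rot: [-0.001, 3.141, 0.0]
wrist_force: [-0.5, 0.3, -0.9]
finger_gap: 0.0421
grip_force: 15.0
clock: 17.3
eef_pos: [0.3958, 0.1782, 0.1473]
eef_rot: [0.002, -3.142, 0.0]
wrist_force: [-0.5, 0.2, -2.0]
finger_gap: 0.0418
grip_force: 15.0
```

```bash
python3 -m crank '[{"translation":[0,0,0],"delta_rot":[0,0,0]},{"translation":[0,0,0],"delta_rot":[0,0,0]},{"translation":[0,0,0],"delta_rot":[0,0,0]},{"translation":[0,0,0],"delta_rot":[0,0,0]},{"translation":[0,0,0],"delta_rot":[0,0,0]},{"translation":[0,0,0.3],"delta_rot":[0,0,0]},{"translation":[0,0,0.6],"delta_rot":[0,0,0]},{"translation":[0,0,1],"delta_rot":[0,0,0]},{"translation":[0,0,0.6],"delta_rot":[0,0,0]},{"translation":[0,-0.5,0],"delta_rot":[0,0,0]}]' 0.4
python3 -m crank '[{"translation":[0.05,-1,0],"delta_rot":[0,0,0]},{"translation":[0.05,-1,0],"delta_rot":[0,0,0]},{"translation":[0.05,-1,0],"delta_rot":[0,0,0]},{"translation":[0.05,-1,0],"delta_rot":[0,0,0]},{"translation":[0.05,-1,0],"delta_rot":[0,0,0]},{"translation":[0.05,-1,0],"delta_rot":[0,0,0]},{"translation":[0.05,-1,0],"delta_rot":[0,0,0]},{"translation":[0.05,-1,0],"delta_rot":[0,0,0]},{"translation":[0.05,-1,0],"delta_rot":[0,0,0]},{"translation":[0,-1,0],"delta_rot":[0,0,0]}]' 1
python3 -m crank '[{"translation":[0,0,-0.3],"delta_rot":[0,0,0]},{"translation":[0,0,-0.6],"delta_rot":[0,0,0]},{"translation":[0,0,-0.6],"delta_rot":[0,0,0]},{"translation":[0,0,-0.6],"delta_rot":[0,0,0]},{"translation":[0,0,-0.6],"delta_rot":[0,0,0]},{"translation":[0,0,-0.5],"delta_rot":[0,0,0]},{"translation":[0,0,-0.2],"delta_rot":[0,0,0]},{"translation":[0,0,0],"delta_rot":[0,0,0]},{"translation":[0,0,0],"delta_rot":[0,0,0]},{"translation":[0,0,0],"delta_rot":[0,0,0]}]'
python3 -m crank '[{"translation":[0,0,0],"delta_rot":[0,0,0]},{"translation":[0,0,0],"delta_rot":[0,0,0]},{"translation":[0,0,0],"delta_rot":[0,0,0]},{"translation":[0,0,0],"delta_rot":[0,0,0]},{"translation":[0,0,0],"delta_rot":[0,0,0]},{"translation":[0,0,0],"delta_rot":[0,0,0]},{"translation":[0,0,0],"delta_rot":[0,0,0]},{"translation":[0,0,0],"delta_rot":[0,0,0]},{"translation":[0,0,0],"delta_rot":[0,0,0]},{"translation":[0,0,0],"delta_rot":[0,0,0]}]' -1 20
```

```text
clock: 18.3
eef_pos: [0.3975, 0.1641, 0.2257]
eef_rot: [-0.004, 3.135, 0.002]
wrist_force: [0.2, -0.0, -0.5]
finger_gap: 0.0652
grip_force: 0.0
clock: 19.3
eef_pos: [0.4094, -0.1381, 0.2231]
eef_rot: [-0.002, 3.141, -0.001]
wrist_force: [0.4, 0.1, 0.2]
finger_gap: 0.0929
grip_force: 0.0
clock: 20.3
eef_pos: [0.4098, -0.1369, 0.1211]
eef_rot: [-0.002, 3.14, -0.001]
wrist_force: [-0.8, -0.2, 0.0]
finger_gap: 0.093
grip_force: 0.0
clock: 21.3
eef_pos: [0.4093, -0.1367, 0.1204]
eef_rot: [0.002, -3.142, -0.0]
wrist_force: [-1.3, 2.8, 4.3]
finger_gap: 0.057
grip_force: 20.0
```

```bash
python3 -m crank '[{"translation":[0,0,0.5],"delta_rot":[0,0,0]},{"translation":[0,0,1],"delta_rot":[0,0,0]},{"translation":[0.1,0.3,0.5],"delta_rot":[0,0,0]},{"translation":[0.2,1,0],"delta_rot":[0,0,0]},{"translation":[0.2,1,0],"delta_rot":[0,0,0]},{"translation":[0.2,1,0],"delta_rot":[0,0,0]},{"translation":[0.2,1,0],"delta_rot":[0,0,0]},{"translation":[0.07,1,0],"delta_rot":[0,0,0]},{"translation":[0,0.35,0],"delta_rot":[0,0,0]},{"translation":[0,0,0],"delta_rot":[0,0,0]}]'
python3 - <<'E'
from h import *
w=capture('wrist');save(w,'w4.png');np.savez('w4.npz',**w);t=capture('top')
im=cv2.resize(t['pixels'][165:270,150:430],None,fx=2.85,fy=2.85,interpolation=cv2.INTER_CUBIC)
cv2.imwrite('pics/w4b.png',np.vstack([cv2.resize(w['pixels'],(400,300)),im[:,:400]])[:,:,::-1])
E
```

```text
clock: 22.3
eef_pos: [0.4382, 0.0335, 0.18]
eef_rot: [0.006, -3.141, 0.0]
wrist_force: [0.2, -0.2, -1.4]
finger_gap: 0.0569
grip_force: 20.0
```

View pics/w4b.png

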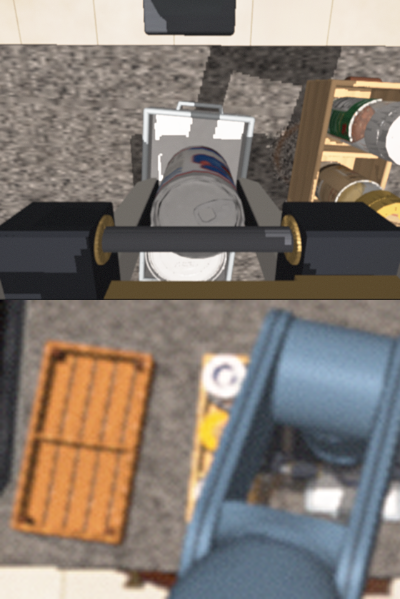

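The jars stand in their bays, and the tin is centred over the near tray bay (near rim corners about (203,154)/(351,160) at full size). Lowering the tin.

```bash
python3 -m crank '[{"translation":[0,0,-0.4],"delta_rot":[0,0,0]},{"translation":[0,0,-0.5],"delta_rot":[0,0,0]},{"translation":[0,0,-0.4],"delta_rot":[0,0,0]},{"translation":[0,0,-0.3],"delta_rot":[0,0,0]},{"translation":[0,0,-0.1],"delta_rot":[0,0,0]},{"translation":[0,0,-0.08],"delta_rot":[0,0,0]},{"translation":[0,0,-0.04],"delta_rot":[0,0,0]},{"translation":[0,0,0],"delta_rot":[0,0,0]},{"translation":[0,0,0],"delta_rot":[0,0,0]},{"translation":[0,0,0],"delta_rot":[0,0,0]}]'
```

```text
clock: 23.4
eef_pos: [0.4386, 0.0327, 0.1261]
eef_rot: [-0.002, 3.141, -0.0]
wrist_force: [1.3, -0.9, -1.1]
finger_gap: 0.0569
grip_force: 20.0
```

```bash
python3 -m crank '[{"translation":[0,0,-0.05],"delta_rot":[0,0,0]},{"translation":[0,0,0],"delta_rot":[0,0,0]},{"translation":[0,0,0],"delta_rot":[0,0,0]},{"translation":[0,0,0],"delta_rot":[0,0,0]},{"translation":[0,0,0],"delta_rot":[0,0,0]},{"translation":[0,0,0.3],"delta_rot":[0,0,0]},{"translation":[0,0,0.7],"delta_rot":[0,0,0]},{"translation":[0,0,1],"delta_rot":[0,0,0]},{"translation":[-0.1,-0.5,1],"delta_rot":[0,0,0]},{"translation":[-0.1,-1,0.5],"delta_rot":[0,0,0]}]' 0.7
python3 -m crank '[{"translation":[-0.1,-1,0],"delta_rot":[0,0,0]},{"translation":[-0.1,-1,0],"delta_rot":[0,0,0]},{"translation":[-0.1,-1,0],"delta_rot":[0,0,0]},{"translation":[-0.1,-1,0],"delta_rot":[0,0,0]},{"translation":[-0.1,-1,0],"delta_rot":[0,0,0]},{"translation":[-0.1,-1,0],"delta_rot":[0,0,0]},{"translation":[-0.1,-1,0],"delta_rot":[0,0,0]},{"translation":[-0.1,-1,0],"delta_rot":[0,0,0]},{"translation":[-0.1,-0.9,0],"delta_rot":[0,0,0]},{"translation":[0,0,0],"delta_rot":[0,0,0]}]' 1
python3 - <<'E'
from h import *
w=capture('wrist');save(w,'w5.png');np.savez('w5.npz',**w)
E
```

```text
clock: 24.4
eef_pos: [0.4332, -0.0118, 0.2323]
eef_rot: [-0.006, 3.138, -0.001]
wrist_force: [0.4, -0.2, 0.3]
finger_gap: 0.079
grip_force: 0.0
clock: 25.4
eef_pos: [0.4053, -0.2825, 0.23]
eef_rot: [0.003, 3.141, -0.003]
wrist_force: [0.4, 0.1, -0.2]
finger_gap: 0.0929
grip_force: 0.0
```

View pics/w5.png

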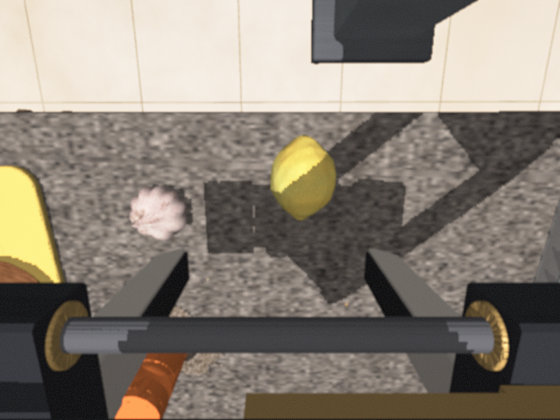

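The lemon spans (272..336, 137..219), so its long axis is almost along world x; centre about (303,178). Garlic centre is about (160,212).

Run:
```python
from h import *
w=dict(np.load('w5.npz'))
hsv=cv2.cvtColor(w['pixels'],cv2.COLOR_RGB2HSV);m=cv2.inRange(hsv,(18,110,50),(40,255,255));m[:,:260]=0;m[:,350:]=0;m[230:]=0
c=max(cv2.findContours(m,0,1)[0],key=cv2.contourArea);print(cv2.boundingRect(c),cv2.fitEllipse(c))
P=np.array([ray(w,*p[0],.03)[:2] for p in c],np.float32)*1000;print(cv2.fitEllipse(P))
print('gar',[ray(w,u,v,.025).round(4) for u,v in((160,212),(130,212),(187,212),(162,186),(162,240))])
```

```text
(271, 136, 65, 85) ((302.8659973144531, 177.2912139892578), (63.07199478149414, 79.47867584228516), 3.50801944732666)
((379.2906494140625, -261.336181640625), (52.58544921875, 66.79063415527344), 89.58633422851562)
gar [array([ 0.4094, -0.3849,  0.025 ]), array([ 0.4094, -0.4111,  0.025 ]), array([ 0.4095, -0.3614,  0.025 ]), array([ 0.3864, -0.3811,  0.025 ]), array([ 0.4354, -0.3856,  0.025 ])]
```

```bash
python3 -m crank '[{"translation":[-0.4,0.34,-0.3],"delta_rot":[0,0,0]},{"translation":[-0.45,0.34,-0.5],"delta_rot":[0,0,0]},{"translation":[0,0,-0.6],"delta_rot":[0,0,0]},{"translation":[0,0,-0.6],"delta_rot":[0,0,0]},{"translation":[0,0,-0.6],"delta_rot":[0,0,0]},{"translation":[0,0,-0.6],"delta_rot":[0,0,0]},{"translation":[0,0,-0.6],"delta_rot":[0,0,0]},{"translation":[0,0,-0.4],"delta_rot":[0,0,0]},{"translation":[0,0,-0.23],"delta_rot":[0,0,0]},{"translation":[0,0,0],"delta_rot":[0,0,0]}]'
python3 -m crank '[{"translation":[0,0,0],"delta_rot":[0,0,0]},{"translation":[0,0,0],"delta_rot":[0,0,0]},{"translation":[0,0,0],"delta_rot":[0,0,0]},{"translation":[0,0,0],"delta_rot":[0,0,0]},{"translation":[0,0,0],"delta_rot":[0,0,0]},{"translation":[0,0,0],"delta_rot":[0,0,0]},{"translation":[0,0,0],"delta_rot":[0,0,0]},{"translation":[0,0,0],"delta_rot":[0,0,0]},{"translation":[0,0,0],"delta_rot":[0,0,0]},{"translation":[0,0,0],"delta_rot":[0,0,0]}]' -1 12
```

```text
clock: 26.45
eef_pos: [0.3797, -0.2577, 0.0959]
eef_rot: [0.003, -3.14, -0.002]
wrist_force: [-0.3, 0.7, 0.2]
finger_gap: 0.0929
grip_force: 0.0
clock: 27.45
eef_pos: [0.3801, -0.2591, 0.0965]
eef_rot: [-0.002, 3.141, -0.001]
wrist_force: [-1.1, -0.7, 3.2]
finger_gap: 0.0534
grip_force: 12.0
```

```bash
python3 -m crank '[{"translation":[0,0,0.5],"delta_rot":[0,0,0]},{"translation":[0,0,1],"delta_rot":[0,0,0]},{"translation":[0,0.3,1],"delta_rot":[0,0,0]},{"translation":[0,0.8,1],"delta_rot":[0,0,0]},{"translation":[0,1,1],"delta_rot":[0,0,0]},{"translation":[0,1,0.7],"delta_rot":[0,0,0]},{"translation":[0,1,0],"delta_rot":[0,0,0]},{"translation":[0,1,0],"delta_rot":[0,0,0]},{"translation":[0,1,0],"delta_rot":[0,0,0]},{"translation":[0,1,0],"delta_rot":[0,0,0]}]'
python3 -m crank '[{"translation":[0.3,1,0],"delta_rot":[0,0,0]},{"translation":[0.3,1,0],"delta_rot":[0,0,0]},{"translation":[0.3,1,0],"delta_rot":[0,0,0]},{"translation":[0.3,1,0],"delta_rot":[0,0,0]},{"translation":[0.3,1,0],"delta_rot":[0,0,0]},{"translation":[0.3,1,0],"delta_rot":[0,0,-0.04]},{"translation":[0.3,1,0],"delta_rot":[0,0,-0.04]},{"translation":[0.3,1,0],"delta_rot":[0,0,-0.04]},{"translation":[0.3,1,0],"delta_rot":[0,0,-0.02]},{"translation":[0.3,1,0],"delta_rot":[0,0,0]}]'
python3 -m crank '[{"translation":[0.4,1,0],"delta_rot":[0,0,0]},{"translation":[0.4,1,0],"delta_rot":[0,0,0]},{"translation":[0.4,0.4,-0.2],"delta_rot":[0,0,0]},{"translation":[0.2,0,-0.5],"delta_rot":[0,0,0]},{"translation":[0,0,-0.5],"delta_rot":[0,0,0]},{"translation":[0,0,0],"delta_rot":[0,0,0]},{"translation":[0,0,0],"delta_rot":[0,0,0]},{"translation":[0,0,0],"delta_rot":[0,0,0]},{"translation":[0,0,0],"delta_rot":[0,0,0]},{"translation":[0,0,0],"delta_rot":[0,0,0]}]'
python3 - <<'E'
from h import *
w=capture('wrist');save(w,'w6.png');np.savez('w6.npz',**w);print(get_state()['eef_pos'])
c,s=np.cos(-.11),np.sin(-.11)
for x,y,z in [(-.107,.06,.042),(-.107,-.06,.042),(0,.05,.037),(0,-.05,.037)]: print((x,y,z),proj(w,(.461+c*x-s*y,.332+s*x+c*y,z)))
E
```

```text
clock: 28.45
eef_pos: [0.3793, -0.0444, 0.252]
eef_rot: [0.001, -3.141, -0.001]
wrist_force: [0.5, -0.6, -1.0]
finger_gap: 0.0531
grip_force: 12.0
clock: 29.45
eef_pos: [0.4696, 0.2554, 0.2516]
eef_rot: [-0.171, -3.135, 0.001]
wrist_force: [0.4, -0.6, -0.7]
finger_gap: 0.0533
grip_force: 12.0
clock: 30.45
eef_pos: [0.5122, 0.326, 0.2172]
eef_rot: [0.171, 3.136, 0.001]
wrist_force: [-1.0, 0.7, -0.7]
finger_gap: 0.0534
grip_force: 12.0
[0.51211512 0.32605405 0.21704738]
(-0.107, 0.06, 0.042) [369.07346528 -14.24279992]
(-0.107, -0.06, 0.042) [186.66783996 -14.59993031]
(0, 0.05, 0.037) [343.54557063 149.6938774 ]
(0, -0.05, 0.037) [211.47826221 149.56206235]
```

View pics/w6.png

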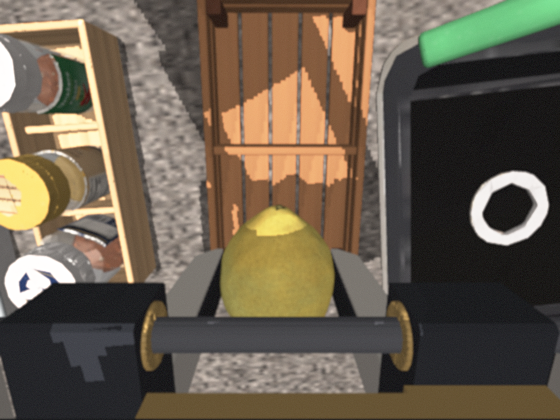

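The crate is aligned with the tool. Its divider spans (215..358, 149), with the middle at 286 against 278 expected, so I shift +6 mm in y and lower the lemon.

```bash
python3 -m crank '[{"translation":[0,0.2,-0.2],"delta_rot":[0,0,0]},{"translation":[0,0,-0.5],"delta_rot":[0,0,0]},{"translation":[0,0,-0.6],"delta_rot":[0,0,0]},{"translation":[0,0,-0.6],"delta_rot":[0,0,0]},{"translation":[0,0,-0.6],"delta_rot":[0,0,0]},{"translation":[0,0,-0.5],"delta_rot":[0,0,0]},{"translation":[0,0,-0.4],"delta_rot":[0,0,0]},{"translation":[0,0,-0.25],"delta_rot":[0,0,0]},{"translation":[0,0,-0.1],"delta_rot":[0,0,0]},{"translation":[0,0,0],"delta_rot":[0,0,0]}]'
```

```text
clock: 31.5
eef_pos: [0.512, 0.3322, 0.1037]
eef_rot: [-0.171, -3.137, 0.0]
wrist_force: [-0.1, 0.2, -1.2]
finger_gap: 0.0533
grip_force: 12.0
```

```bash
python3 -m crank '[{"translation":[0,0,-0.03],"delta_rot":[0,0,0]},{"translation":[0,0,0],"delta_rot":[0,0,0]},{"translation":[0,0,0],"delta_rot":[0,0,0]},{"translation":[0,0,0],"delta_rot":[0,0,0]},{"translation":[0,0,0],"delta_rot":[0,0,0]},{"translation":[0,0,0],"delta_rot":[0,0,0]},{"translation":[0,0,0.1],"delta_rot":[0,0,0]},{"translation":[0,0,0.2],"delta_rot":[0,0,0]},{"translation":[0,0,0.4],"delta_rot":[0,0,0]},{"translation":[0,0,0.7],"delta_rot":[0,0,0]}]' 0.35
python3 -m crank '[{"translation":[0,0,1],"delta_rot":[0,0,0]},{"translation":[0,0,1],"delta_rot":[0,0,0]},{"translation":[0,0,1],"delta_rot":[0,0,0]},{"translation":[-0.3,-1,0.2],"delta_rot":[0,0,0.04]},{"translation":[-0.3,-1,0],"delta_rot":[0,0,0.04]},{"translation":[-0.3,-1,0],"delta_rot":[0,0,0.04]},{"translation":[-0.3,-1,0],"delta_rot":[0,0,0.02]},{"translation":[-0.3,-1,0],"delta_rot":[0,0,0]},{"translation":[-0.3,-1,0],"delta_rot":[0,0,0]},{"translation":[-0.3,-1,0],"delta_rot":[0,0,0]}]'
python3 - <<'E'
from h import *
t=capture('side');im=cv2.resize(t['pixels'][110:270,150:370],None,fx=3,fy=3,interpolation=cv2.INTER_CUBIC)
cv2.imwrite('pics/s6.png',im[:,:,::-1])
E
```

```text
clock: 32.5
eef_pos: [0.5113, 0.3318, 0.145]
eef_rot: [-0.171, -3.135, 0.002]
wrist_force: [-0.2, 0.5, 0.4]
finger_gap: 0.063
grip_force: 0.0
clock: 33.5
eef_pos: [0.4486, 0.121, 0.2422]
eef_rot: [-0.002, 3.14, -0.0]
wrist_force: [0.2, 0.2, -1.0]
finger_gap: 0.0628
grip_force: 0.0
```

View pics/s6.png

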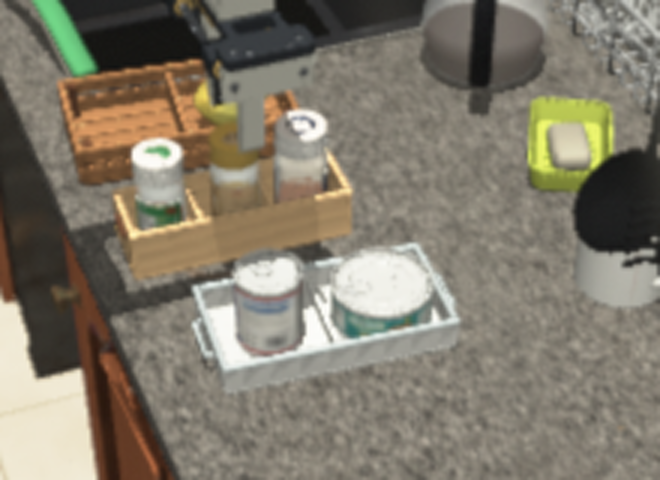

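Side view: both jars, the stored jar, the tin and the flat tin all stand in their bays, and the lemon sits in the far crate bay at about (205,100). On to the garlic.

```bash
python3 -m crank '[{"translation":[-0.13,-1,0],"delta_rot":[0,0,0]},{"translation":[-0.13,-1,0],"delta_rot":[0,0,0]},{"translation":[-0.13,-1,0],"delta_rot":[0,0,0]},{"translation":[-0.13,-1,0],"delta_rot":[0,0,0]},{"translation":[-0.13,-1,0],"delta_rot":[0,0,0]},{"translation":[-0.13,-1,0],"delta_rot":[0,0,0]},{"translation":[-0.13,-1,0],"delta_rot":[0,0,0]},{"translation":[-0.13,-1,0],"delta_rot":[0,0,0]},{"translation":[-0.13,-1,0],"delta_rot":[0,0,0]},{"translation":[-0.13,-1,0],"delta_rot":[0,0,0]}]' 0.8
python3 -m crank '[{"translation":[0,-1,0],"delta_rot":[0,0,0]},{"translation":[0,-1,0],"delta_rot":[0,0,0]},{"translation":[0,-1,0],"delta_rot":[0,0,0]},{"translation":[0,-1,0],"delta_rot":[0,0,0]},{"translation":[0,-1,0],"delta_rot":[0,0,0]},{"translation":[0,-1,0],"delta_rot":[0,0,0]},{"translation":[0,-0.9,-0.2],"delta_rot":[0,0,0]},{"translation":[0,0,-0.5],"delta_rot":[0,0,0]},{"translation":[0,0,-0.6],"delta_rot":[0,0,0]},{"translation":[0,0,0],"delta_rot":[0,0,0]}]' 
python3 -m crank '[{"translation":[0,0,-0.5],"delta_rot":[0,0,0]},{"translation":[0,0,-0.7],"delta_rot":[0,0,0]},{"translation":[0,0,-0.7],"delta_rot":[0,0,0]},{"translation":[0,0,-0.7],"delta_rot":[0,0,0]},{"translation":[0,0,-0.5],"delta_rot":[0,0,0]},{"translation":[0,0,-0.3],"delta_rot":[0,0,0]},{"translation":[0,0,-0.2],"delta_rot":[0,0,0]},{"translation":[0,0,0],"delta_rot":[0,0,0]},{"translation":[0,0,0],"delta_rot":[0,0,0]},{"translation":[0,0,0],"delta_rot":[0,0,0]}]'
```

```text
clock: 34.55
eef_pos: [0.4099, -0.1791, 0.2421]
eef_rot: [-0.002, 3.14, -0.002]
wrist_force: [0.6, -0.6, -0.5]
finger_gap: 0.0838
grip_force: 0.0
clock: 35.55
eef_pos: [0.4092, -0.3841, 0.2006]
eef_rot: [0.001, -3.139, -0.005]
wrist_force: [-0.8, -0.3, -0.8]
finger_gap: 0.0837
grip_force: 0.0
clock: 36.55
eef_pos: [0.4103, -0.3853, 0.0949]
eef_rot: [-0.002, 3.141, -0.002]
wrist_force: [-0.6, 0.0, 0.5]
finger_gap: 0.0839
grip_force: 0.0
```

```bash
python3 -m crank '[{"translation":[0,0,-0.2],"delta_rot":[0,0,0]},{"translation":[0,0,0],"delta_rot":[0,0,0]},{"translation":[0,0,0],"delta_rot":[0,0,0]},{"translation":[0,0,0],"delta_rot":[0,0,0]},{"translation":[0,0,0],"delta_rot":[0,0,0]},{"translation":[0,0,0],"delta_rot":[0,0,0]},{"translation":[0,0,0],"delta_rot":[0,0,0]},{"translation":[0,0,0],"delta_rot":[0,0,0]},{"translation":[0,0,0],"delta_rot":[0,0,0]},{"translation":[0,0,0],"delta_rot":[0,0,0]}]' -1 8
python3 -m crank '[{"translation":[0,0,0.3],"delta_rot":[0,0,0]},{"translation":[0,0,0.6],"delta_rot":[0,0,0]},{"translation":[0,0,1],"delta_rot":[0,0,0]},{"translation":[0,0.3,1],"delta_rot":[0,0,0]},{"translation":[0,0.8,1],"delta_rot":[0,0,0]},{"translation":[0,1,1],"delta_rot":[0,0,0]},{"translation":[0,1,0.4],"delta_rot":[0,0,0]},{"translation":[0,1,0],"delta_rot":[0,0,0]},{"translation":[0,1,0],"delta_rot":[0,0,0]},{"translation":[0,1,0],"delta_rot":[0,0,0]}]'
```

```text
clock: 37.55
eef_pos: [0.41, -0.385, 0.088]
eef_rot: [-0.002, 3.141, -0.0]
wrist_force: [-0.4, -0.8, -0.8]
finger_gap: 0.0469
grip_force: 8.0
clock: 38.55
eef_pos: [0.4097, -0.2006, 0.2478]
eef_rot: [-0.002, 3.141, -0.001]
wrist_force: [0.3, -0.4, -0.5]
finger_gap: 0.0466
grip_force: 8.0
```

```bash
python3 -m crank '[{"translation":[0,1,0],"delta_rot":[0,0,0]},{"translation":[0,1,0],"delta_rot":[0,0,0]},{"translation":[0,1,0],"delta_rot":[0,0,0]},{"translation":[0,1,0],"delta_rot":[0,0,0]},{"translation":[0,1,0],"delta_rot":[0,0,0]},{"translation":[0,1,0],"delta_rot":[0,0,0]},{"translation":[0,1,0],"delta_rot":[0,0,0]},{"translation":[0,1,0],"delta_rot":[0,0,0]},{"translation":[0,1,0],"delta_rot":[0,0,0]},{"translation":[0,1,0],"delta_rot":[0,0,0]}]' 
python3 -m crank '[{"translation":[0,1,0],"delta_rot":[0,0,-0.04]},{"translation":[0,1,0],"delta_rot":[0,0,-0.04]},{"translation":[0,1,0],"delta_rot":[0,0,-0.04]},{"translation":[0,1,0],"delta_rot":[0,0,-0.02]},{"translation":[0,1,0],"delta_rot":[0,0,0]},{"translation":[0,1,0],"delta_rot":[0,0,0]},{"translation":[0,1,0],"delta_rot":[0,0,0]},{"translation":[0,1,-0.2],"delta_rot":[0,0,0]},{"translation":[0,0.2,-0.5],"delta_rot":[0,0,0]},{"translation":[0,0,0],"delta_rot":[0,0,0]}]'
python3 - <<'E'
from h import *
w=capture('wrist');save(w,'w7.png');print(get_state()['eef_pos'])
c,s=np.cos(-.11),np.sin(-.11)
for x,y,z in [(-.107,.06,.042),(-.107,-.06,.042),(0,.05,.037),(0,-.05,.037)]: print((x,y,z),proj(w,(.461+c*x-s*y,.338+s*x+c*y,z)))
E
```

```text
clock: 39.55
eef_pos: [0.4097, 0.0993, 0.2477]
eef_rot: [-0.002, 3.141, -0.0]
wrist_force: [0.4, 0.0, -1.2]
finger_gap: 0.0466
grip_force: 8.0
clock: 40.55
eef_pos: [0.4087, 0.3447, 0.2247]
eef_rot: [-0.167, -3.134, 0.002]
wrist_force: [-0.3, -0.2, -0.7]
finger_gap: 0.0467
grip_force: 8.0
[0.40911424 0.34408128 0.22550081]
(-0.107, 0.06, 0.042) [355.23350909 146.84945645]
(-0.107, -0.06, 0.042) [198.02609181 146.30161135]
(0, 0.05, 0.037) [334.21924726 272.45738257]
(0, -0.05, 0.037) [218.14236789 272.06702306]
```

View pics/w7.png

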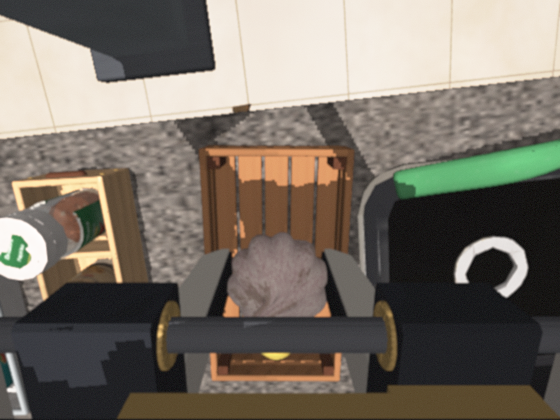

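The near crate corners (200,148)/(353,149) match the prediction within 2 px, and the lemon is visible beyond at (277,353). Lowering the garlic.

```bash
python3 -m crank '[{"translation":[0,0,-0.4],"delta_rot":[0,0,0]},{"translation":[0,0,-0.6],"delta_rot":[0,0,0]},{"translation":[0,0,-0.7],"delta_rot":[0,0,0]},{"translation":[0,0,-0.7],"delta_rot":[0,0,0]},{"translation":[0,0,-0.7],"delta_rot":[0,0,0]},{"translation":[0,0,-0.6],"delta_rot":[0,0,0]},{"translation":[0,0,-0.4],"delta_rot":[0,0,0]},{"translation":[0,0,-0.2],"delta_rot":[0,0,0]},{"translation":[0,0,0],"delta_rot":[0,0,0]},{"translation":[0,0,0],"delta_rot":[0,0,0]}]' 
python3 -m crank '[{"translation":[0,0,-0.05],"delta_rot":[0,0,0]},{"translation":[0,0,0],"delta_rot":[0,0,0]},{"translation":[0,0,0],"delta_rot":[0,0,0]},{"translation":[0,0,0],"delta_rot":[0,0,0]},{"translation":[0,0,0],"delta_rot":[0,0,0]},{"translation":[0,0,0],"delta_rot":[0,0,0]},{"translation":[0,0,0],"delta_rot":[0,0,0]},{"translation":[0,0,0],"delta_rot":[0,0,0]},{"translation":[0,0,0],"delta_rot":[0,0,0]},{"translation":[0,0,0],"delta_rot":[0,0,0]}]'
```

```text
clock: 41.6
eef_pos: [0.4104, 0.3442, 0.0976]
eef_rot: [0.171, 3.136, 0.001]
wrist_force: [-1.1, -0.7, -0.4]
finger_gap: 0.0467
grip_force: 8.0
clock: 42.6
eef_pos: [0.41, 0.3441, 0.0955]
eef_rot: [0.171, 3.137, 0.0]
wrist_force: [0.3, -0.6, 0.4]
finger_gap: 0.0468
grip_force: 8.0
```

```bash
python3 -m crank '[{"translation":[0,0,-0.04],"delta_rot":[0,0,0]},{"translation":[0,0,0],"delta_rot":[0,0,0]},{"translation":[0,0,0],"delta_rot":[0,0,0]},{"translation":[0,0,0],"delta_rot":[0,0,0]},{"translation":[0,0,0],"delta_rot":[0,0,0]},{"translation":[0,0,0],"delta_rot":[0,0,0]},{"translation":[0,0,0.1],"delta_rot":[0,0,0]},{"translation":[0,0,0.2],"delta_rot":[0,0,0]},{"translation":[0,0,0.4],"delta_rot":[0,0,0]},{"translation":[0,0,0.7],"delta_rot":[0,0,0]}]' 0.32
python3 -m crank '[{"translation":[0,0,1],"delta_rot":[0,0,0]},{"translation":[0,0,1],"delta_rot":[0,0,0]},{"translation":[0,0,1],"delta_rot":[0,0,0]},{"translation":[0,0,1],"delta_rot":[0,0,0]},{"translation":[-0.5,0.5,1],"delta_rot":[0,0,0]},{"translation":[-0.5,0.5,0],"delta_rot":[0,0,0]},{"translation":[-0.5,0.5,0],"delta_rot":[0,0,0]},{"translation":[0,0,0],"delta_rot":[0,0,0]},{"translation":[0,0,0],"delta_rot":[0,0,0]},{"translation":[0,0,0],"delta_rot":[0,0,0]}]'
python3 - <<'E'
from h import *
w=capture('wrist')
t=capture('side');im=cv2.resize(t['pixels'][110:250,150:330],(540,420),interpolation=cv2.INTER_CUBIC)
cv2.imwrite('pics/s8.png',np.hstack([cv2.resize(im,(400,311)),cv2.resize(w['pixels'],(400,311))])[:,:,::-1])
E
```

```text
clock: 43.6
eef_pos: [0.4094, 0.3438, 0.1365]
eef_rot: [-0.171, -3.135, 0.002]
wrist_force: [0.1, -0.1, -0.5]
finger_gap: 0.0614
grip_force: 0.0
clock: 44.6
eef_pos: [0.3654, 0.3886, 0.2865]
eef_rot: [0.171, 3.136, -0.0]
wrist_force: [0.5, -0.3, 0.1]
finger_gap: 0.0613
grip_force: 0.0
```

View pics/s8.png

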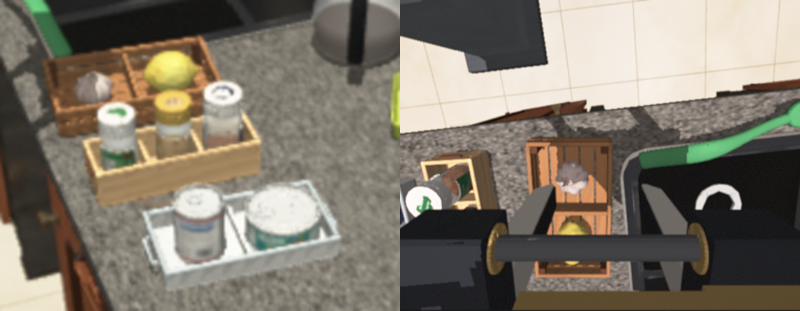

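Everything is in place: garlic at (92,85) and lemon at (170,70) each in its own crate bay, both jars upright in the caddy, and tin and flat tin in the tray. Handing in.

```bash
python3 -c "
from h import *
print(workorder.hand_in())"
```

```text
the job is handed in; nothing more can be done
None
```

The job is handed in at about 45 s on the robot's clock: both jars, the tin, the lemon and the garlic were set down in their bays, and the last pictures show all five in place, with the stored jar and flat tin still standing; the hand-in returned no verdict.

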